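Point out two stock items and log each one

ROBOT

A 6-joint arm with a two-finger parallel gripper is mounted at the origin on the work surface; the furniture and walls round the work are solid. World frame = base frame: x ahead of the robot, y to its left, z up, the work surface at z = 0. Lengths are in mm, angles in degrees, forces in N, time in s.
With the tool pointing down it reaches from about 300 to 850 mm from the base axis. Payload 4.2 kg.
Tool frame: the origin (TCP) lies on the centre line of the jaws, within the pads' length; the fingertips stand 14 mm ahead of it and the grasp point (between the pads) lies 5 mm behind it (env.finger_overhang is the z of the fingertips in the tool frame, in mm); z points along the fingers, y is the line along which they close (so a half turn about z gives the same grasp; the last joint's range is limited). The gripper opens to 91 mm and grips with 3 to 60 N. Pads are 32 mm wide; open, the fingers measure 118 mm over their backs; the gripper's body (76 mm by 178 mm) begins 60 mm behind the grasp point.
Start: joints at [-73.281, 18.312, 89.639, -0, 72.044, -1.146], TCP at [176.397, -547.29, 227.976] pointing down, gripper open.
Joint ranges: [-177.97, 177.97], [-48.28, 115.42], [12.27, 149.76], [-77.06, 257.06], [2.81, 150.46], [-146.56, 146.56]. Speed limits (degrees/s): [147.25, 147.25, 180, 180, 180, 180].

INTERFACE

Orientations are given as [roll, pitch, yaw] about the fixed x, y, z axes, in that order (R = Rz(yaw) Ry(pitch) Rx(roll)).
In Python, from workcell import sensors, viewer, env gives the robot as it stands. The module is installed in compiled form; this text tells all that it offers.
- The arm moves only by the tool step_arm, never from a script. Its argument "plan" is one flat list of numbers, 6 for each row, row after row: the shift along the tool's x, y, z in cm, then the turn, a rotation vector about the tool's x, y, z in rad. In form: [x, y, z, wx, wy, wz, x, y, z, wx, wy, wz, ...]. A call has 1 to 5 rows; each row shifts and turns the commanded pose from where the row before left it, along the tool's axes as they then stand; what a row does not reach is not made up. A row lasts 1/12 s, in which the tool goes at most 41.7 mm and 7.16 degrees, less where a joint would pass 70% of its speed; a pose out of reach is approached as far as the arm can. A call is refused whole if a number of a shift passes 4.17 or a number of a turn 0.125, either way. A call with a gripper value outside its range is refused whole. "hand" is the finger opening in cm, from 0 to 9.12, set as the call begins (left out, the last holds). The fingers move at their own pace and stop on an object; "newtons" is the grip in N (left out, the last holds). Time passes only in rows, so rows that do not move let the fingers close. It gives the time, the measured TCP pose, the force, the opening and the grip force at its end, in the units of the state.
- sensors.state(): the state, without advancing time (a new reading comes with each control period).
- viewer.grab_frame(name): name is "scene" or "top" or "wrist"; returns a dict with "img" (480x640x3 uint8, red, green, blue), "fx", "fy", "cx", "cy" (pixels), "position" and "attitude" of the camera in the world. Camera axes: x right, y down, z forward; pixel columns grow to the right and rows downward; lengths in mm; the calibration is good to about 2 mm. A picture is of the moment at which its call begins. There is no depth.
- env.job_done(): hands the job in; it is judged then, once.
Trained networks look in a picture, given as the dict that the camera call returned (one of the last four; its "shot" number tells which), for a name from the list of things; names that differ only in an ending like _2 or _b are one class to them, and where a whole thing is asked for, a point or a joint stands for the part that bears it (a point fixed in the world has none). Each returns a list of dicts, best first, with "score" (0 to 1); they miss things now and then, are a little off and sometimes report something else, mostly with a low value. They report only what shows in the picture. A call takes as long as a camera call.
- viewer.boxes_of(name, picture): "location" ([column, row] in pixels, amid what is visible of it).
- viewer.pinpoint(name, picture): "location" ([column, row] in pixels: a listed point, or the origin of a listed thing).
The state is a dict: "time_s": time; "qpos": joint angles; "qvel": joint speeds; "effort": joint torques, N m; "ee_pos": TCP position; "ee_rot": TCP orientation; "force": force on the tool from outside, world axes, zero at the start; "torque": the same for the moment, N m; "gripper_width": finger opening in mm; "gripper_force": force on a finger pad.
Only numpy, scipy, OpenCV 4.12 (cv2) and the standard library are available. Lean on these libraries where they do the work, as an engineer would, in place of code of your own. Each camera call takes 0.05 s, during which the arm holds its last target. There are 200 camera calls.

TASK

Log two stock items for the camera that watches the bench: first the large culture flask, then the small dropper bottle. For each, point straight down at its middle with the fingertips no more than about 3 cm above it, keep still there for two seconds without touching it, and then push the logger's button all the way down and let it come up again. Do not point at the smaller flask or the larger amber bottle, and do not touch, shift or lift any flask or bottle.

Things in the scene. Friction and masses are not known exactly. Their poses are not given: they have to be found in the camera images.
- large_flask_top (a point): Middle of the upper face of the large culture flask (clear flat flask lying on its side, pink medium, teal screw cap), 34 mm above the worktop. z up; the cap points along this point's -y. The flask is 73 mm wide (x) and 142 mm long (y) with its cap, of which this point lies 81 mm from the cap end; the cap reaches 41 mm high. Loose.
- large_flask: The large culture flask itself; origin at the centre of its underside, same axes.
- dropper_bottle_top (a point): Top centre of the cap of the small amber dropper bottle with a black cap: 30 mm across, 72 mm tall, standing upright, this point 72 mm above the worktop. z up. Loose, light.
- dropper_bottle: The small dropper bottle itself; origin at the centre of its underside.
- small_flask_top (a point): Middle of the upper face of the small culture flask, same shape as the large one but 51 mm wide, 100 mm long and 29 mm high at its cap; this point 24 mm above the worktop. Loose; not to be pointed at.
- small_flask: The small culture flask itself; origin at the centre of its underside.
- large_bottle_top (a point): Top centre of the cap of the larger amber bottle with a black cap, 50 mm across and 101 mm tall, standing upright. Loose; not to be pointed at.
- large_bottle: The larger amber bottle itself; origin at the centre of its underside.
- log_button_top (a point): Centre of the top face of the round grey push button, 28 mm across, facing up, on the logger: a low white box, 90 x 110 mm and 29 mm high, with a small blank display, fixed to the worktop. The button stands 10 mm proud of a round grey collar, 44 mm across; this point is 51 mm above the worktop when up and moves down with the button. z up.
- log_button (a joint): Travel of the logger's button in m: 0 up, 0.006 fully down. A spring brings it back; fully down takes about 5 N.

How it is judged (in metres and radians):
On the way, in this order (a step that is already met when the one before it is completed fails the run):
1. fingertips held just above the middle of the large culture flask for two seconds (horizontal distance between the grasp point and large_flask_top below 0.03 m and z of the grasp point in the frame of large_flask_top below 0.075 m), for 1.7 s.
2. then the logger's button pushed down (value of joint log_button above 0.004 m), for 0.05 s.
3. then fingertips held just above the small dropper bottle for two seconds (horizontal distance between the grasp point and dropper_bottle_top below 0.022 m and z of the grasp point in the frame of dropper_bottle_top below 0.075 m), for 1.7 s.
4. then the logger's button pushed down again (value of joint log_button above 0.004 m), for 0.05 s.
At the end, for the whole second after the job is handed in: The button is up again (less than 1.5 mm down) and both flasks and both bottles stand at rest and upright within 8 mm of where they were (value of joint log_button below 0.0015 m and distance of each of large_flask, dropper_bottle, small_flask, large_bottle from where it was at the start of the episode below 0.008 m and angle between each of large_flask, dropper_bottle, small_flask, large_bottle's own z axis and vertical below 0.1 rad and linear speed of each of large_flask, dropper_bottle, small_flask, large_bottle below 0.02 m/s); the robot touches nothing.
It fails at once if a flask or bottle is touched (contact force between any of the arm, the fingers and large_flask above 0.3 N or contact force between any of the arm, the fingers and dropper_bottle above 0.3 N or contact force between any of the arm, the fingers and small_flask above 0.3 N or contact force between any of the arm, the fingers and large_bottle above 0.3 N).
It fails at once if a flask or bottle is shifted, lifted or tipped (15 mm or 0.2 rad) (distance of any of large_flask, dropper_bottle, small_flask, large_bottle from where it was at the start of the episode above 0.015 m or angle between any of large_flask, dropper_bottle, small_flask, large_bottle's own z axis and vertical above 0.2 rad).
It fails at once if the fingertips point at the smaller flask from just above (within 25 mm of its middle) (horizontal distance between the grasp point and small_flask_top below 0.025 m and z of the grasp point in the frame of small_flask_top below 0.06 m).
It fails at once if the fingertips point at the larger amber bottle from just above (within 25 mm of its middle) (horizontal distance between the grasp point and large_bottle_top below 0.025 m and z of the grasp point in the frame of large_bottle_top below 0.06 m).
It also fails if it takes over 64 s, if anything falls off the work surface, if the arm or the gripper's body presses on something with over 40 N, if the wrist force passes 120 N, or if a joint passes its speed limit or range.

## Working session

There is one attempt and no reset: what is moved stays moved. The work goes in short steps, Python scripts to look and compute and a tool call to move; the robot and the scene stay as the last step left them, time stands still between calls to the robot, and variables do not carry over. Pictures are saved under pics/ and viewed, at most 10 in all, crops included, and the job is handed in when it is done.

Besides the shell and the picture viewer there is one more tool, called as a command line: name --argument value ..., lists and objects as JSON in quotes. step_arm: Moves the arm, as the interface text tells. Its arguments: {"type":"object","properties":{"plan":{"type":"array","items":{"type":"number"}},"hand":{"type":"number"},"newtons":{"type":"number"}},"required":["plan"]}

```bash
mkdir -p pics
cat > h.py <<'E'
import numpy as np, cv2
from scipy.spatial.transform import Rotation as R
from workcell import sensors, viewer, env
Z={'large_flask_top':34,'dropper_bottle_top':72,'small_flask_top':24,'large_bottle_top':101,'log_button_top':51}
def ray(f,uv):
    a=np.array(f['attitude'],float)
    M=a if a.shape==(3,3) else R.from_euler('xyz',a,degrees=True).as_matrix()
    d=M@np.array([(uv[0]-f['cx'])/f['fx'],(uv[1]-f['cy'])/f['fy'],1])
    return np.array(f['position'],float),d
def hit(f,uv,z):
    p,d=ray(f,uv); return p+d*(z-p[2])/d[2]
def look(cam,names=Z):
    f=viewer.grab_frame(cam)
    for n in names:
        for r in viewer.pinpoint(n,f)[:3]:
            print(cam,n,round(r['score'],2),np.round(r['location']),np.round(hit(f,r['location'],Z[n])[:2],1))
    return f
E
python3 - <<'E'
from h import *
s=sensors.state();print(s['time_s'],s['ee_pos'],s['ee_rot'],env.finger_overhang)
for c in('top','scene'):
    f=look(c); print(f['position'],f['attitude']); cv2.imwrite(f'pics/{c}0.png',f['img'][:,:,::-1])
E
```

```text
0.0 [ 176.24492759 -546.80602929  227.1459475 ] [-1.79899917e+02 -2.27125520e-03  1.78645061e+01] 14.0
top large_flask_top 0.79 [291. 191.] [664.6  41.6]
top dropper_bottle_top 0.47 [380. 196.] [ 649.4 -158.2]
top small_flask_top 0.94 [439. 263.] [ 504.8 -299.6]
top large_bottle_top 0.84 [208. 244.] [534.1 218. ]
top log_button_top 0.58 [300. 289.] [441.  18.]
[ 430.16855576   -3.53532464 1355.68326116] [-174.87932682   -0.28142185  -89.09900639]
scene large_flask_top 0.78 [280. 298.] [669.2  46.2]
scene dropper_bottle_top 0.64 [246. 198.] [ 644.5 -171.9]
scene small_flask_top 0.68 [282. 145.] [ 507.2 -306.4]
scene large_bottle_top 0.66 [388. 332.] [537.4 213.7]
scene log_button_top 0.7 [380. 232.] [430.7  10.3]
[776.06707467 442.29136648 942.52066723] [-149.32247302    0.32229311  153.95389427]
```

View pics/top0.png

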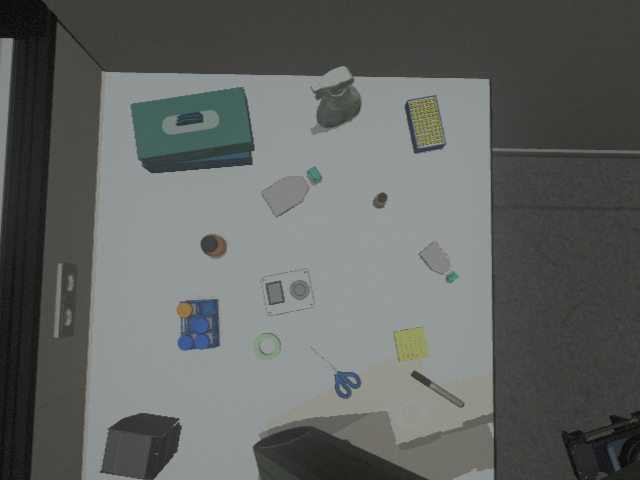

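View pics/scene0.png

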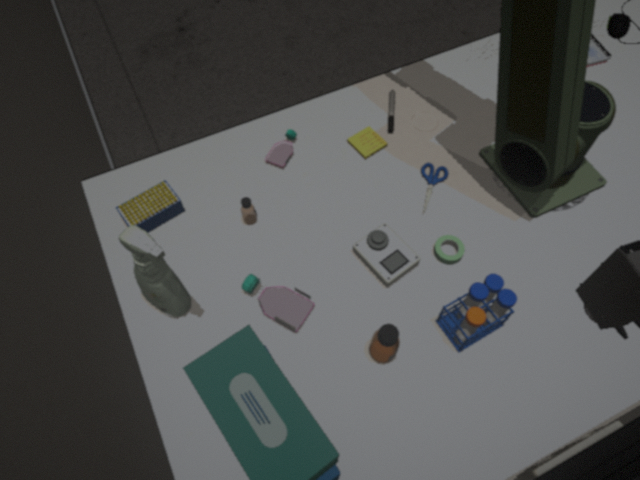

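The detections match the pictures: large flask at top (288,195), dropper cap (380,198), button (300,289). The smaller flask (435,258) and the larger bottle (212,245) are well clear. I'll go above the large flask at travel height with the fingers closed.

step_arm --plan '[3.2, -2.05, 0, 0, 0, 0, 3.2, -2.05, 0, 0, 0, 0, 3.2, -2.05, 0, 0, 0, 0, 3.2, -2.05, 0, 0, 0, 0, 3.2, -2.05, 0, 0, 0, 0]' --hand 0

```text
time_s: 1.02
ee_pos: [298.0, -399.2, 228.1]
ee_rot: [180.0, -0.0, 17.8]
force: [0.6, 0.0, 1.1]
gripper_width: 60.9
gripper_force: 0.0
```

step_arm --plan '[3.2, -2.05, 0, 0, 0, 0, 3.2, -2.05, 0, 0, 0, 0, 3.2, -2.05, 0, 0, 0, 0, 3.2, -2.05, 0, 0, 0, 0, 3.2, -2.05, 0, 0, 0, 0]'

```text
time_s: 1.43
ee_pos: [419.0, -252.4, 228.3]
ee_rot: [180.0, -0.0, 17.9]
force: [-0.4, 0.0, 0.0]
gripper_width: 27.5
gripper_force: 0.0
```

step_arm --plan '[3.2, -2.05, 0, 0, 0, 0, 3.2, -2.05, 0, 0, 0, 0, 3.2, -2.05, 0, 0, 0, 0, 3.2, -2.05, 0, 0, 0, 0, 3.2, -2.05, 0, 0, 0, 0]'

```text
time_s: 1.85
ee_pos: [539.9, -105.7, 228.2]
ee_rot: [180.0, -0.0, 17.9]
force: [0.5, -0.3, 0.5]
gripper_width: 0.1
gripper_force: 0.0
```

step_arm --plan '[3.2, -2.05, 0, 0, 0, 0, 3.2, -2.05, 0, 0, 0, 0, 3.2, -2.05, 0, 0, 0, 0, 0, 0, 0, 0, 0, 0, 0, 0, 0, 0, 0, 0]'

```text
time_s: 2.27
ee_pos: [612.1, -17.9, 227.2]
ee_rot: [-180.0, 0.1, 18.0]
force: [-0.5, 0.0, 0.3]
gripper_width: 0.4
gripper_force: 0.0
```

```bash
cat >> h.py <<'E'
def delta(x,y):
    s=sensors.state(); M=R.from_euler('xyz',s['ee_rot'],degrees=True).as_matrix()
    print('pos',np.round(s['ee_pos'],1),'tool cm to go xy',np.round(M.T@np.array([x-s['ee_pos'][0],y-s['ee_pos'][1],0])/10,2))
E
python3 - <<'E'
from h import *
f=look('wrist'); print(np.round(f['position']),np.round(f['attitude'],1)); cv2.imwrite('pics/w1.png',f['img'][:,:,::-1])
delta(666,43)
E
```

```text
wrist large_flask_top 0.89 [270. 144.] [669.9  45.8]
wrist dropper_bottle_top 0.7 [491. 244.] [ 650.4 -164.4]
wrist small_flask_top 0.61 [532. 385.] [ 511.8 -302.7]
wrist small_flask_top 0.32 [487. 245.] [ 643.1 -187.4]
wrist small_flask_top 0.19 [ 82. 214.] [548.7 202.9]
wrist large_bottle_top 0.95 [  6. 243.] [536.2 213.5]
[682.   4. 384.] [ 1.651e+02 -1.000e-01 -7.190e+01]
pos [610.8 -20.5 228.3] tool cm to go xy [ 7.19 -4.37 -0.  ]
```

View pics/w1.png

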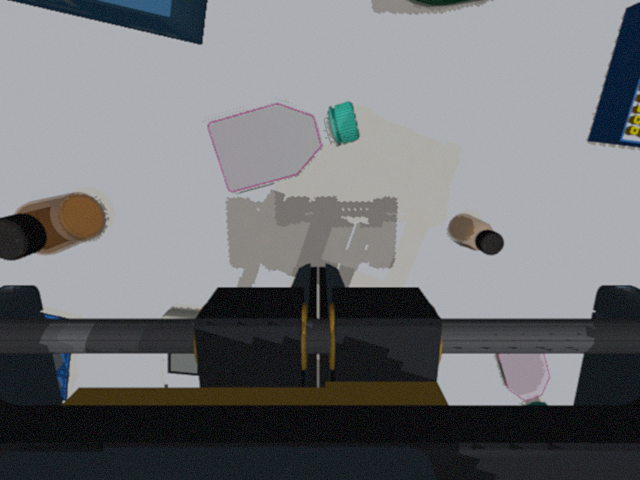

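The wrist view shows the large flask body around (270,144) with its cap at (343,123), and the dropper cap at (490,243). Both agree with the networks. Next I'll move over (669,44) and descend to TCP z ≈ 76, which puts the tips about 28 mm above the flask.

step_arm --plan '[2.5, -1.45, 0, 0, 0, 0, 2.5, -1.45, 0, 0, 0, 0, 2.45, -1.45, 0, 0, 0, 0, 0, 0, 3, 0, 0, 0, 0, 0, 3, 0, 0, 0]'

```text
time_s: 2.98
ee_pos: [671.0, 45.3, 169.3]
ee_rot: [179.9, -0.3, 17.9]
force: [0.0, -0.6, -0.5]
gripper_width: 0.1
gripper_force: 0.0
```

step_arm --plan '[0, 0, 3, 0, 0, 0, 0, 0, 3, 0, 0, 0, 0, 0, 2, 0, 0, 0, 0, 0, 1.2, 0, 0, 0, 0, 0, 0, 0, 0, 0]'

```text
time_s: 3.4
ee_pos: [667.0, 44.0, 73.2]
ee_rot: [-179.9, 0.3, 17.8]
force: [-0.3, -0.3, -0.2]
gripper_width: 0.9
gripper_force: 0.0
```

step_arm --plan '[0, 0, 0, 0, 0, 0, 0, 0, 0, 0, 0, 0, 0, 0, 0, 0, 0, 0, 0, 0, 0, 0, 0, 0, 0, 0, 0, 0, 0, 0]'

```text
time_s: 3.82
ee_pos: [669.6, 44.9, 77.2]
ee_rot: [180.0, -0.1, 17.9]
force: [0.2, 0.5, -0.3]
gripper_width: 0.5
gripper_force: 0.0
```

Run:
```python
from h import *
f=look('wrist',['large_flask_top']); cv2.imwrite('pics/w2.png',f['img'][:,:,::-1]); look('scene',['large_flask_top'])
delta(669,44); delta(438,16)
```

```text
scene large_flask_top 0.8 [283. 300.] [665.5  51.5]
pos [669.1  44.9  76.2] tool cm to go xy [-0.03  0.09  0.  ]
pos [669.1  44.9  76.2] tool cm to go xy [-2.288e+01 -4.340e+00 -1.000e-02]
```

View pics/w2.png

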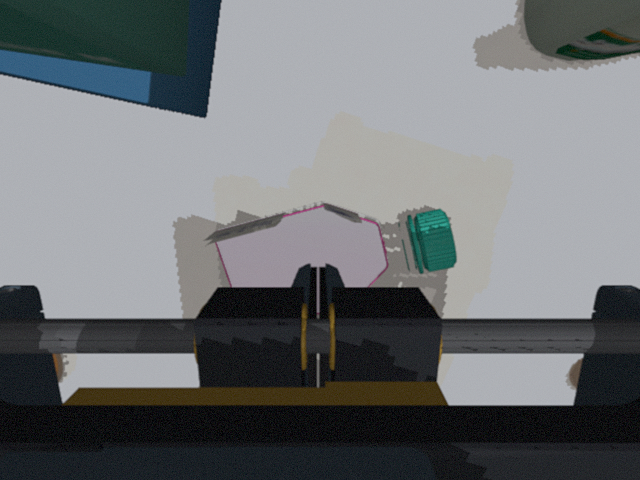

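The wrist picture shows the tips at (318,266) over the middle of the flask body (body columns 220–388, cap end 455). I'll hold here for two seconds, then rise and travel to the button.

step_arm --plan '[0, 0, 0, 0, 0, 0, 0, 0, 0, 0, 0, 0, 0, 0, 0, 0, 0, 0, 0, 0, 0, 0, 0, 0, 0, 0, 0, 0, 0, 0]'

```text
time_s: 4.43
ee_pos: [669.0, 44.9, 75.9]
ee_rot: [180.0, 0.0, 17.9]
force: [0.4, -0.2, 0.0]
gripper_width: 0.3
gripper_force: 0.0
```

step_arm --plan '[0, 0, 0, 0, 0, 0, 0, 0, 0, 0, 0, 0, 0, 0, 0, 0, 0, 0, 0, 0, 0, 0, 0, 0, 0, 0, 0, 0, 0, 0]'

```text
time_s: 4.85
ee_pos: [669.0, 44.9, 75.9]
ee_rot: [180.0, -0.0, 17.9]
force: [-0.2, 1.2, 0.0]
gripper_width: 0.1
gripper_force: 0.0
```

step_arm --plan '[0, 0, 0, 0, 0, 0, 0, 0, 0, 0, 0, 0, 0, 0, 0, 0, 0, 0, 0, 0, 0, 0, 0, 0, 0, 0, 0, 0, 0, 0]'

```text
time_s: 5.27
ee_pos: [669.0, 44.9, 75.9]
ee_rot: [180.0, 0.0, 17.9]
force: [0.4, -0.1, -0.0]
gripper_width: 0.5
gripper_force: 0.0
```

step_arm --plan '[0, 0, 0, 0, 0, 0, 0, 0, 0, 0, 0, 0, 0, 0, 0, 0, 0, 0, 0, 0, 0, 0, 0, 0, 0, 0, 0, 0, 0, 0]'

```text
time_s: 5.68
ee_pos: [669.0, 44.9, 75.9]
ee_rot: [180.0, 0.0, 17.9]
force: [0.2, 0.5, -0.2]
gripper_width: 0.7
gripper_force: 0.0
```

step_arm --plan '[0, 0, 0, 0, 0, 0, 0, 0, 0, 0, 0, 0, 0, 0, 0, 0, 0, 0, 0, 0, 0, 0, 0, 0, 0, 0, 0, 0, 0, 0]'

```text
time_s: 6.1
ee_pos: [669.0, 44.9, 75.9]
ee_rot: [180.0, 0.0, 17.9]
force: [0.6, 0.8, 0.1]
gripper_width: 0.2
gripper_force: 0.0
```

step_arm --plan '[0, 0, 0, 0, 0, 0, 0, 0, -3, 0, 0, 0, 0, 0, -3, 0, 0, 0, -2.5, -0.5, 0, 0, 0, 0, -3, -0.6, 0, 0, 0, 0]'

```text
time_s: 6.52
ee_pos: [615.8, 38.6, 138.1]
ee_rot: [179.9, -0.4, 17.9]
force: [-0.5, -1.3, 0.4]
gripper_width: 0.5
gripper_force: 0.0
```

step_arm --plan '[-3, -0.6, 0, 0, 0, 0, -3, -0.6, 0, 0, 0, 0, -3, -0.6, 0, 0, 0, 0, -1.5, -0.2, 0, 0, 0, 0, 0, 0, 0, 0, 0, 0]'

```text
time_s: 6.93
ee_pos: [503.4, 24.9, 136.0]
ee_rot: [-180.0, 0.2, 17.9]
force: [-0.1, -0.1, -0.3]
gripper_width: 0.9
gripper_force: 0.0
```

Run:
```python
from h import *
f=look('wrist',['log_button_top']); cv2.imwrite('pics/w3.png',f['img'][:,:,::-1]); look('top',['log_button_top']);look('scene',['log_button_top'])
delta(438,16)
```

```text
top log_button_top 0.41 [298. 290.] [438.  22.]
scene log_button_top 0.27 [284. 144.] [ 511.2 -284.4]
pos [508.5  25.4 135.9] tool cm to go xy [-7.   -1.27 -0.01]
```

View pics/w3.png

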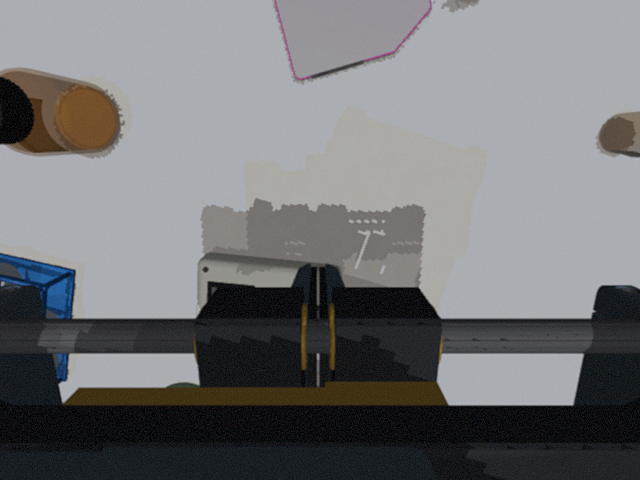

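The gripper hides the button from this position. I'll back off so the wrist camera sees it ahead of the fingers.

step_arm --plan '[-3.2, -0.5, 0, 0, 0, 0, -3.2, -0.5, 0, 0, 0, 0, -3.2, -0.5, 0, 0, 0, 0, -3.2, -0.5, 0, 0, 0, 0, -3.2, -0.5, 0, 0, 0, 0]'

```text
time_s: 7.65
ee_pos: [346.6, -0.1, 135.7]
ee_rot: [180.0, 0.0, 17.9]
force: [-1.0, -1.3, 0.5]
gripper_width: 0.4
gripper_force: 0.0
```

step_arm --plan '[0, 0, 0, 0, 0, 0, 0, 0, 0, 0, 0, 0, 0, 0, 0, 0, 0, 0, 0, 0, 0, 0, 0, 0, 0, 0, 0, 0, 0, 0]'

```text
time_s: 8.07
ee_pos: [348.8, 0.1, 136.0]
ee_rot: [180.0, -0.0, 17.9]
force: [0.1, 0.4, 0.1]
gripper_width: 0.4
gripper_force: 0.0
```

Run:
```python
from h import *
f=look('wrist',['log_button_top','dropper_bottle_top','large_flask_top']); cv2.imwrite('pics/w4.png',f['img'][:,:,::-1])
np.save('f4.npy',f,allow_pickle=True)
delta(438,16)
```

```text
wrist log_button_top 0.88 [338. 111.] [442.   16.2]
wrist large_flask_top 0.59 [336. 113.] [442.5  16.6]
pos [3.477e+02 1.000e-01 1.358e+02] tool cm to go xy [ 9.08  1.25 -0.  ]
```

View pics/w4.png

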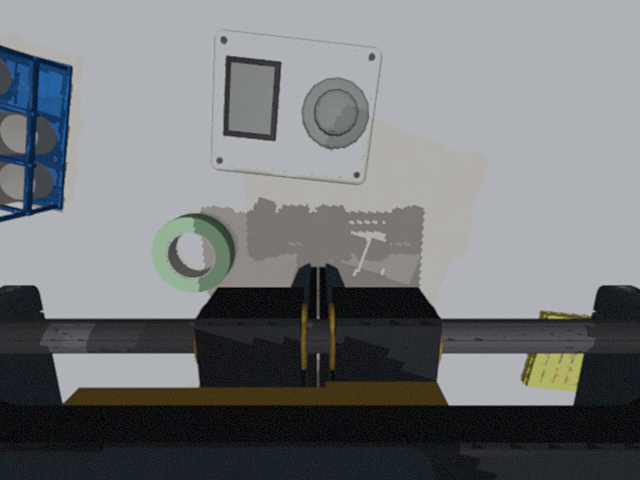

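The button top shows clearly at (338,111), inside its collar (335,113), which gives world (442,16). I'll move above it and descend to just short of contact.

step_arm --plan '[3.15, 0.45, 0, 0, 0, 0, 3.15, 0.45, 0, 0, 0, 0, 3.15, 0.45, 0, 0, 0, 0, 0, 0, 2, 0, 0, 0, 0, 0, 2, 0, 0, 0]'

```text
time_s: 8.68
ee_pos: [444.5, 16.5, 96.0]
ee_rot: [179.9, -0.2, 17.9]
force: [-1.3, -0.5, -0.6]
gripper_width: 0.6
gripper_force: 0.0
```

step_arm --plan '[0, 0, 1.5, 0, 0, 0, 0, 0, 0.5, 0, 0, 0, 0, 0, 0, 0, 0, 0, 0, 0, 0, 0, 0, 0, 0, 0, 0, 0, 0, 0]'

```text
time_s: 9.1
ee_pos: [442.2, 16.1, 76.8]
ee_rot: [180.0, -0.1, 17.9]
force: [-0.2, 0.2, 0.5]
gripper_width: 0.5
gripper_force: 0.0
```

step_arm --plan '[0, 0, 0.6, 0, 0, 0, 0, 0, 0.4, 0, 0, 0, 0, 0, 0.3, 0, 0, 0, 0, 0, 0.2, 0, 0, 0, 0, 0, 0, 0, 0, 0]'

```text
time_s: 9.52
ee_pos: [441.6, 16.1, 61.0]
ee_rot: [180.0, -0.0, 17.9]
force: [0.0, -0.0, 3.3]
gripper_width: 0.5
gripper_force: 1.9
```

step_arm --plan '[0, 0, 0.15, 0, 0, 0, 0, 0, 0.1, 0, 0, 0, 0, 0, 0, 0, 0, 0, 0, 0, 0, 0, 0, 0, 0, 0, 0, 0, 0, 0]'

```text
time_s: 9.93
ee_pos: [441.7, 16.1, 59.2]
ee_rot: [180.0, -0.1, 17.9]
force: [-2.7, 0.7, 10.2]
gripper_width: 0.5
gripper_force: 4.7
```

That reads 10 N at z = 59, so the button is fully down against its stop. Now I'll release it, rise, and stop short of the dropper bottle for a close look.

step_arm --plan '[0, 0, -1, 0, 0, 0, 0, 0, -2.5, 0, 0, 0, 0, 0, -3.5, 0, 0, 0, 0, 0, -3.5, 0, 0, 0, 0.58, 3.37, 0, 0, 0, 0]'

```text
time_s: 10.35
ee_pos: [458.7, -11.5, 169.1]
ee_rot: [179.9, -0.5, 18.1]
force: [0.7, 0.5, 0.4]
gripper_width: 0.3
gripper_force: 0.0
```

step_arm --plan '[0.58, 3.37, 0, 0, 0, 0, 0.58, 3.37, 0, 0, 0, 0, 0.58, 3.37, 0, 0, 0, 0, 0.58, 3.37, 0, 0, 0, 0, 0.58, 3.37, 0, 0, 0, 0]'

```text
time_s: 10.77
ee_pos: [536.6, -167.1, 162.9]
ee_rot: [-180.0, 0.0, 17.9]
force: [0.7, 1.3, 0.4]
gripper_width: 0.5
gripper_force: 0.0
```

step_arm --plan '[0.58, 3.37, 0, 0, 0, 0, 0, 0, 0, 0, 0, 0, 0, 0, 0, 0, 0, 0, 0, 0, 0, 0, 0, 0, 0, 0, 0, 0, 0, 0]'

```text
time_s: 11.18
ee_pos: [551.5, -194.9, 163.1]
ee_rot: [-179.9, 0.1, 17.9]
force: [0.5, 0.1, -0.3]
gripper_width: 0.4
gripper_force: 0.0
```

Run:
```python
from h import *
f=look('wrist',['dropper_bottle_top','small_flask_top']); cv2.imwrite('pics/w5.png',f['img'][:,:,::-1])
look('top',['dropper_bottle_top','log_button_top'])
delta(648,-165)
```

```text
wrist dropper_bottle_top 0.56 [316.  97.] [ 648.8 -162.9]
wrist small_flask_top 0.78 [417. 318.] [ 510.9 -299.4]
top dropper_bottle_top 0.53 [381. 198.] [ 646.2 -160.1]
top log_button_top 0.63 [298. 289.] [441.1  23. ]
pos [ 552.2 -195.3  163.7] tool cm to go xy [10.05  0.06  0.  ]
```

View pics/w5.png

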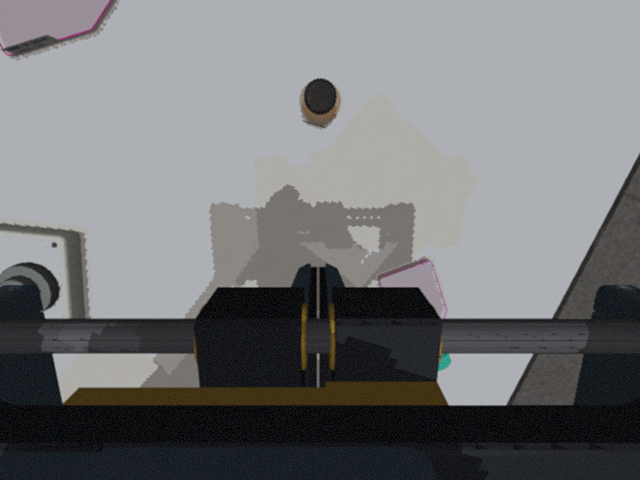

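The dropper cap is at (320,96), which gives world (649,-164) and 10.15 cm straight along tool x. I'll move over it, descend to TCP z ≈ 113 (tips about 27 mm above the cap) and check from the other cameras.

step_arm --plan '[3.4, 0, 0, 0, 0, 0, 3.4, 0, 0, 0, 0, 0, 2.35, 0, 0, 0, 0, 0, 1, 0, 0, 0, 0, 0, 0, 0, 0, 0, 0, 0]'

```text
time_s: 11.9
ee_pos: [650.4, -163.8, 162.9]
ee_rot: [180.0, -0.0, 18.0]
force: [0.1, -0.0, 0.4]
gripper_width: 0.1
gripper_force: 0.0
```

step_arm --plan '[0, 0, 1.5, 0, 0, 0, 0, 0, 1.5, 0, 0, 0, 0, 0, 1.2, 0, 0, 0, 0, 0, 0.8, 0, 0, 0, 0, 0, 0, 0, 0, 0]'

```text
time_s: 12.32
ee_pos: [646.9, -164.8, 111.4]
ee_rot: [-179.9, 0.2, 17.8]
force: [0.6, 0.5, -0.2]
gripper_width: 0.1
gripper_force: 0.0
```

step_arm --plan '[0, 0, 0, 0, 0, 0, 0, 0, 0, 0, 0, 0, 0, 0, 0, 0, 0, 0, 0, 0, 0, 0, 0, 0, 0, 0, 0, 0, 0, 0]'

```text
time_s: 12.73
ee_pos: [649.2, -164.8, 114.1]
ee_rot: [180.0, -0.1, 17.9]
force: [-0.1, 0.5, -0.5]
gripper_width: 0.7
gripper_force: 0.0
```

Run:
```python
from h import *
delta(649,-164); delta(442,16)
f=viewer.grab_frame('scene'); c=f['img'][120:300,150:350,::-1]
cv2.imwrite('pics/s6.png',cv2.resize(c,None,fx=3,fy=3,interpolation=cv2.INTER_CUBIC))
```

```text
pos [ 649.2 -164.8  114.1] tool cm to go xy [ 0.   -0.09 -0.  ]
pos [ 649.2 -164.8  114.1] tool cm to go xy [-14.17 -23.57  -0.03]
```

View pics/s6.png

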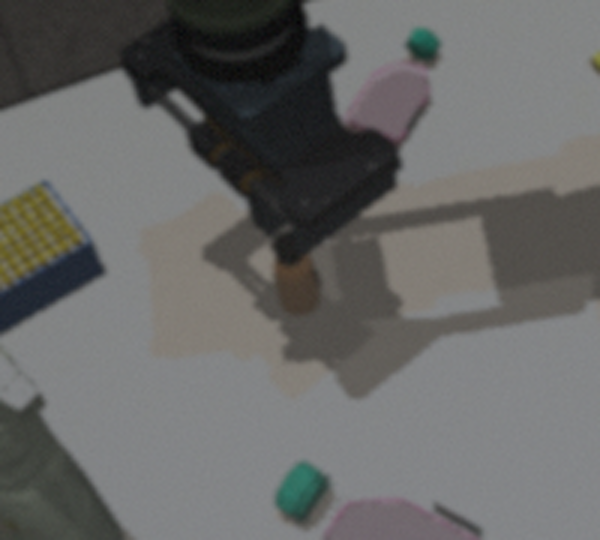

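The scene crop shows the closed fingertips directly above the dropper bottle's cap (crop (292,245)), with the bottle upright. I'll hold for two seconds, then go back to the button.

step_arm --plan '[0, 0, 0, 0, 0, 0, 0, 0, 0, 0, 0, 0, 0, 0, 0, 0, 0, 0, 0, 0, 0, 0, 0, 0, 0, 0, 0, 0, 0, 0]'

```text
time_s: 13.2
ee_pos: [648.9, -164.8, 113.4]
ee_rot: [180.0, 0.0, 17.9]
force: [-0.5, 0.2, 0.2]
gripper_width: 0.8
gripper_force: 0.0
```

step_arm --plan '[0, 0, 0, 0, 0, 0, 0, 0, 0, 0, 0, 0, 0, 0, 0, 0, 0, 0, 0, 0, 0, 0, 0, 0, 0, 0, 0, 0, 0, 0]'

```text
time_s: 13.62
ee_pos: [649.0, -164.8, 113.5]
ee_rot: [180.0, -0.0, 17.9]
force: [-0.8, -0.2, 0.6]
gripper_width: 0.1
gripper_force: 0.0
```

step_arm --plan '[0, 0, 0, 0, 0, 0, 0, 0, 0, 0, 0, 0, 0, 0, 0, 0, 0, 0, 0, 0, 0, 0, 0, 0, 0, 0, 0, 0, 0, 0]'

```text
time_s: 14.03
ee_pos: [648.9, -164.8, 113.5]
ee_rot: [180.0, -0.0, 17.9]
force: [-0.9, 0.2, -0.4]
gripper_width: 0.1
gripper_force: 0.0
```

step_arm --plan '[0, 0, 0, 0, 0, 0, 0, 0, 0, 0, 0, 0, 0, 0, 0, 0, 0, 0, 0, 0, 0, 0, 0, 0, 0, 0, 0, 0, 0, 0]'

```text
time_s: 14.45
ee_pos: [648.9, -164.8, 113.5]
ee_rot: [180.0, 0.0, 17.9]
force: [0.4, 0.9, -0.1]
gripper_width: 0.5
gripper_force: 0.0
```

step_arm --plan '[0, 0, 0, 0, 0, 0, 0, 0, 0, 0, 0, 0, 0, 0, 0, 0, 0, 0, 0, 0, 0, 0, 0, 0, 0, 0, 0, 0, 0, 0]'

```text
time_s: 14.87
ee_pos: [649.0, -164.8, 113.4]
ee_rot: [180.0, 0.0, 17.9]
force: [-0.4, -0.4, 0.9]
gripper_width: 0.3
gripper_force: 0.0
```

step_arm --plan '[0, 0, 0, 0, 0, 0, 0, 0, -1.5, 0, 0, 0, 0, 0, -1.5, 0, 0, 0, -1.77, -2.95, 0, 0, 0, 0, -1.77, -2.95, 0, 0, 0, 0]'

```text
time_s: 15.28
ee_pos: [598.1, -120.0, 144.2]
ee_rot: [179.9, -0.2, 17.8]
force: [-1.2, 0.5, -0.3]
gripper_width: 0.5
gripper_force: 0.0
```

step_arm --plan '[-1.77, -2.95, 0, 0, 0, 0, -1.77, -2.95, 0, 0, 0, 0, -1.77, -2.95, 0, 0, 0, 0, -1.77, -2.95, 0, 0, 0, 0, -1.77, -2.95, 0, 0, 0, 0]'

```text
time_s: 15.7
ee_pos: [466.3, -5.4, 143.6]
ee_rot: [180.0, -0.0, 17.8]
force: [-0.1, -0.5, -0.0]
gripper_width: 0.5
gripper_force: 0.0
```

step_arm --plan '[-1.77, -2.95, 0, 0, 0, 0, 0, 0, 0, 0, 0, 0, 0, 0, 0, 0, 0, 0, 0, 0, 0, 0, 0, 0, 0, 0, 0, 0, 0, 0]'

```text
time_s: 16.12
ee_pos: [443.1, 15.9, 143.7]
ee_rot: [180.0, -0.1, 17.8]
force: [0.8, -0.1, -0.3]
gripper_width: 0.4
gripper_force: 0.0
```

step_arm --plan '[0, 0, 2, 0, 0, 0, 0, 0, 2, 0, 0, 0, 0, 0, 2, 0, 0, 0, 0, 0, 0.7, 0, 0, 0, 0, 0, 0, 0, 0, 0]'

```text
time_s: 16.53
ee_pos: [441.3, 15.8, 74.8]
ee_rot: [-179.9, 0.2, 17.8]
force: [-0.7, -0.4, -0.3]
gripper_width: 0.6
gripper_force: 0.0
```

step_arm --plan '[0, 0, 0.6, 0, 0, 0, 0, 0, 0.4, 0, 0, 0, 0, 0, 0.3, 0, 0, 0, 0, 0, 0.3, 0, 0, 0, 0, 0, 0, 0, 0, 0]'

```text
time_s: 16.95
ee_pos: [442.6, 16.2, 60.8]
ee_rot: [179.9, -0.1, 17.9]
force: [1.4, -1.5, 3.4]
gripper_width: 0.5
gripper_force: 1.9
```

step_arm --plan '[0, 0, 0.15, 0, 0, 0, 0, 0, 0.1, 0, 0, 0, 0, 0, 0, 0, 0, 0, 0, 0, 0, 0, 0, 0, 0, 0, 0, 0, 0, 0]'

```text
time_s: 17.37
ee_pos: [442.6, 16.2, 59.2]
ee_rot: [179.9, -0.1, 17.9]
force: [-0.9, -0.6, 10.4]
gripper_width: 0.6
gripper_force: 5.4
```

The button is fully down again at 10 N. I'll release it and rise clear.

step_arm --plan '[0, 0, -1, 0, 0, 0, 0, 0, -2.5, 0, 0, 0, 0, 0, -3.5, 0, 0, 0, 0, 0, -3, 0, 0, 0, 0, 0, 0, 0, 0, 0]'

```text
time_s: 17.78
ee_pos: [445.2, 16.7, 163.1]
ee_rot: [179.8, -0.6, 17.9]
force: [1.2, -0.0, 0.4]
gripper_width: -0.1
gripper_force: 0.0
```

step_arm --plan '[0, 0, 0, 0, 0, 0, 0, 0, 0, 0, 0, 0, 0, 0, 0, 0, 0, 0, 0, 0, 0, 0, 0, 0, 0, 0, 0, 0, 0, 0]'

```text
time_s: 18.2
ee_pos: [441.0, 16.4, 156.8]
ee_rot: [-180.0, 0.1, 17.9]
force: [-0.3, -0.5, -0.2]
gripper_width: 0.7
gripper_force: 0.0
```

Run:
```python
from h import *
look('top'); s=sensors.state(); print(s['ee_pos'],s['force']); print(env.job_done())
```

```text
top large_flask_top 0.61 [290. 192.] [663.1  45.2]
top dropper_bottle_top 0.58 [381. 197.] [ 646.9 -161.2]
top small_flask_top 0.79 [437. 264.] [ 502.9 -294.8]
top large_bottle_top 0.97 [209. 244.] [533.  215.8]
[441.73561885  16.3963748  157.76658392] [-1.37066798  0.41436254 -0.40974143]
the job is handed in; nothing more can be done
None
```

I pointed at the large flask and then the dropper bottle for over two seconds each, pushed the button fully down (about 10 N) and released it after each, and handed the job in at about 18 s; the last top view puts all four items where they started, to within camera error, but no verdict was returned.

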